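Turn the block and hold the go-blade slide at the mark

ROBOT

A 6-joint arm with a two-finger parallel gripper is mounted at the origin on a cart in front of the work surface, level with it; the furniture and walls round the work are solid. World frame = base frame: x ahead of the robot, y to its left, z up, the work surface at z = 0. Lengths are in m, angles in rad, forces in N, time in s.
With the tool pointing down it reaches from about 0.3 to 0.85 m from the base axis. Payload 4.2 kg.
Tool frame: the origin (TCP) lies at the very end of the fingers, on their centre line; the grasp point (between the pads) lies 19 mm behind it; z points along the fingers, y is the line along which they close (so a half turn about z gives the same grasp; the last joint's range is limited). The gripper opens to 91 mm and grips with 3 to 60 N. Pads are 32 mm wide; open, the fingers measure 118 mm over their backs; the gripper's body (76 mm by 178 mm) begins 60 mm behind the grasp point.
Start: joints at [1.293, 0.32, 1.565, -0, 1.257, -0.02], TCP at [0.147, 0.556, 0.214] pointing down, gripper open.
Joint ranges: [-3.11, 3.11], [-0.84, 2.01], [0.21, 2.61], [-1.34, 4.49], [0.05, 2.63], [-2.56, 2.56]. Speed limits (rad/s): [2.57, 2.57, 3.14, 3.14, 3.14, 3.14].

INTERFACE

Orientations are given as a unit quaternion [x, y, z, w].
In Python, from workcell import * gives the robot as it stands. The module is installed in compiled form; this text tells all that it offers. Calls block until the motion is done:
- reach(position, orientation): joint-space move of the TCP to a pose.
- move_linear(position, frame=None, vel=0.15, until_force=None): straight line of the TCP; frame=None keeps the orientation; vel is the mean speed in m/s. With until_force (N) it stops when the force on the tool has changed by that much, and returns True; else False.
- set_joints(angles): joint-space move.
- let_go() and grasp(): open the fingers fully, or close them until they stop; the grip force is fixed at half the most.
- sleep(seconds).
- inverse_kinematics(position, orientation): joint angles nearest the present ones, or None.
- get_image(name): name is "scene" or "top" or "wrist"; returns a dict with "color" (480x640x3 uint8, red, green, blue), "vfov" (degrees; the focal length in pixels is half the picture's height over the tangent of half this angle, whatever the lens; pixels are square), "cx", "cy" (the principal point, pixels), "world_to_cam" (4x4, takes a point from world to camera coordinates). Camera axes: x right, y up, looking along -z (the intrinsics and any distortion apply to the point x, -y, -z); pixel columns grow to the right and rows downward; lengths in m; the calibration is good to about 2 mm. A picture is of the moment at which its call begins. There is no depth.
A pose or a line that the arm cannot do raises PlanningError and nothing moves.
- job_done(): hands the job in; it is judged then, once.
Trained networks look in a picture, given as the dict that the camera call returned (one of the last four; its "shot" number tells which), for a name from the list of things; names that differ only in an ending like _2 or _b are one class to them, and where a whole thing is asked for, a point or a joint stands for the part that bears it (a point fixed in the world has none). Each returns a list of dicts, best first, with "score" (0 to 1); they miss things now and then, are a little off and sometimes report something else, mostly with a low value. They report only what shows in the picture. A call takes as long as a camera call. They do not tell look-alikes from the thing itself.
- look_for(picture, query): "point" ([column, row] in pixels, amid what is visible of it).
Readings, each from a call of its own:
- get_t(): time.
- get_qpos(): joint angles.
- get_joint_vel(): joint speeds.
- get_joint_torque(): joint torques, N m.
- get_tool_pos(): TCP position.
- get_tool_rot(): TCP orientation.
- get_contact_force(): force on the tool from outside, world axes, zero at the start.
- get_wrist_torque(): the same for the moment, N m.
- get_opening(): opening from 0.0 (shut) to 1.0 (fully open).
- get_grip_force(): force on a finger pad.
Only numpy, scipy, OpenCV 4.12 (cv2) and the standard library are available. Lean on these libraries where they do the work, as an engineer would, in place of code of your own. Each camera call takes 0.05 s, during which the arm holds its last target. There are 200 camera calls.

TASK

The aluminium block on the groove-checking fixture has the wrong face towards the fence. Turn it so that its grooved face (the one under the blue band) sits flat against the fence, push it up to the blue end stop as well and let go of it; then take the black handle of the spring-return slide and pull it out, which draws the blade through the groove, until the yellow pointer lines up with the white line on the red mark. Finish while still gripping the handle and holding the slide at the mark; leave the red mark and everything else on the bench where it is.

Things in the scene. Friction and masses are not known exactly. Their poses are not given: they have to be found in the camera images.
- check_fixture: Groove-checking fixture, fixed. Dark base plate 355 (y) x 165 mm (x), 10 mm thick; z up. Origin on the worktop right below the steel fence's face, which is the plane x = 0 and looks to fixture -x, where the block stands. Fence: y -127 to +22 mm, top 44 mm above the worktop. Behind it a 12 mm rod along y at x = 27, 29 mm up, and a blue spring barrel, y 30 to 74, top 42 mm up.
- seat (a point): Where the block's centre is when seated (grooved face on the fence, side on the end stop): fixture x -22, y -55, 45 mm above the worktop. Fixture's axes; the seated block's axes are parallel to them.
- end_stop (a point): Middle of the blue end stop's face, 22 mm on +y from the seat; the face looks to fixture -y, is 24 mm wide (x -36 to -12) and its top is 30 mm above the worktop. Fixture's axes.
- block_center (a point): Centre of the loose aluminium block, 44 x 44 x 70 mm tall, 0.27 to 0.45 kg, upright on the base plate. Its +x side is the grooved face: a level groove 16 mm high, 12 mm deep, 9 to 25 mm above its foot, runs across it; a blue band lies on the top along that face. It starts about 35 mm or more clear of the fence, turned 1.2 to 1.75 rad counter-clockwise (from above) from the seated yaw.
- groove_face (a point): Point in the plane of the block's grooved face, in the middle of the groove: 22 mm along the block's +x from its axis, 17 mm above its foot.
- puller (a joint): Travel of the spring-return slide, m: 0 = home, grows as pulled along fixture +y, stops at 0.108. The spring pulls back with 4 N at home, 10 N at 0.09. Its blade, 6 mm thick, 29 mm above the worktop, sticks 8 mm out of the fence; at home its tip is 10 mm short of the seated block, and when pulled it runs through the groove; a face without groove stops it.
- handle_grip (a point): Grip point of the slide's upright black handle, 34 mm (fixture x) x 14 mm (y, the pull direction); its top is 20 mm above this point, its lower end 32 mm below. At home: fixture x 27, y 95, 69 mm above the worktop. Fixture's axes.
- pointer_tip (a point): Tip of the small yellow pointer at the handle's foot, at the handle's middle in y; it moves along the scale with the slide. Fixture's axes.
- mark_line (a point): White line on the red mark (12 mm wide rider on the low scale bar in front of the handle's path, its top about 31 mm above the worktop), at its edge beside the pointer's path. Its place varies: 60 to 90 mm of slide travel from home. Pointer and mark line up when their fixture y is equal. Fixture's axes.
- setting_ring_l: Bystander: black steel setting ring lying flat, 72 mm across, 18 mm high. Origin at the centre of its underside.
- snap_gauge: Bystander: C-shaped steel snap gauge lying flat, 104 mm across, 11 mm high. Origin at the centre of its underside.
- bolt_a: Bystander: steel hex bolt standing on its head, 41 mm high. Origin at the centre of its underside.
- nut_a: Bystander: steel hex nut, 20 mm across. Origin at the centre of its underside.
- tape_roll: Bystander: yellow tape roll lying flat, 48 mm across, 18 mm high. Origin at the centre of its underside.
- puck: Bystander: black pot magnet with a knob, 43 mm across, 37 mm high. Origin at the centre of its underside.
- orange_clip: Bystander: orange plastic clip, 60 x 33 x 26 mm. Origin at the centre of its underside.
Mind the look-alikes: they are no part of the job. There is more than one size of the part that bears block_center; the job needs the smallest.

How it is judged:
By the outcome, as a careful person would: the job done as asked, in the order asked, and still so for the second after the job is handed in, while the arm keeps its last pose, push and grip.
It also fails if it takes over 48 s, if anything falls off the work surface, if the arm or the gripper's body presses on something with over 40 N, if the wrist force passes 120 N, or if a joint passes its speed limit or range.

## Working session

There is one attempt and no reset: what is moved stays moved. The work goes in short steps, each a Python script; the robot and the scene stay as the last script left them, time stands still between calls to the robot, and variables do not carry over. Pictures are saved under pics/ and viewed, at most 10 in all, crops included, and the job is handed in when it is done.

```bash
mkdir -p pics; cat > h.py <<'E'
from workcell import *
import numpy as np, cv2
def K(im):
    f=240/np.tan(np.radians(im["vfov"])/2); return f,im["cx"],im["cy"]
def proj(im,P):
    f,cx,cy=K(im); P=np.atleast_2d(P); c=(im["world_to_cam"]@np.c_[P,np.ones(len(P))].T).T
    return np.c_[cx+f*c[:,0]/-c[:,2], cy-f*c[:,1]/-c[:,2]]
def unproj(im,uv,z):
    f,cx,cy=K(im); M=np.linalg.inv(im["world_to_cam"]); d=M[:3,:3]@np.array([(uv[0]-cx)/f,-(uv[1]-cy)/f,-1]); o=M[:3,3]
    return o+d*(z-o[2])/d[2]
def save(n,im,box=None,s=1):
    c=im["color"][:,:,::-1]
    if box: c=c[box[1]:box[3],box[0]:box[2]]
    cv2.imwrite("pics/"+n,cv2.resize(c,None,fx=s,fy=s,interpolation=cv2.INTER_CUBIC))
E
python3 - <<'E'
from h import *
for n in ["scene","top"]:
    im=get_image(n); save(n+"0.png",im)
    print(n,{k:v for k,v in im.items() if k not in("color",)})
    for q in ["check_fixture","block_center","handle_grip","pointer_tip","mark_line","end_stop","groove_face","seat"]:
        try:
            r=look_for(im,q); print(q,[(np.round(a["point"]).tolist(),round(a["score"],2)) for a in r[:4]])
        except Exception as e: print(q,e)
print(get_t())
E
```

```text
scene {'vfov': 44.430655214576646, 'cx': 320.27431405869714, 'cy': 240.34880171919164, 'world_to_cam': array([[ 0.84235715, -0.53886154,  0.0079162 , -0.45492951],
       [ 0.28972546,  0.46519158,  0.83645439, -0.23581738],
       [-0.45441565, -0.70229981,  0.54797937, -1.63840694],
       [ 0.        ,  0.        ,  0.        ,  1.        ]]), 'shot': 1}
check_fixture [([287.0, 246.0], 0.58)]
block_center [([324.0, 223.0], 0.91), ([280.0, 253.0], 0.7), ([298.0, 202.0], 0.66)]
handle_grip [([293.0, 228.0], 0.71)]
pointer_tip [([292.0, 232.0], 0.51)]
mark_line []
end_stop [([289.0, 249.0], 0.58)]
groove_face [([322.0, 223.0], 0.89), ([299.0, 201.0], 0.61), ([284.0, 255.0], 0.55)]
seat [([285.0, 243.0], 0.63)]
top {'vfov': 52.36168998460209, 'cx': 326.7467442067365, 'cy': 245.9664152026731, 'world_to_cam': array([[-2.32497636e-02, -9.99729387e-01,  7.74949787e-04,
         3.92996587e-02],
       [ 9.86594132e-01, -2.28190314e-02,  1.61589944e-01,
        -5.45156066e-01],
       [-1.61528533e-01,  4.52148892e-03,  9.86857684e-01,
        -1.22739191e+00],
       [ 0.00000000e+00,  0.00000000e+00,  0.00000000e+00,
         1.00000000e+00]]), 'shot': 2}
check_fixture [([279.0, 276.0], 0.64), ([310.0, 255.0], 0.17)]
block_center [([215.0, 209.0], 0.8), ([280.0, 207.0], 0.71), ([312.0, 292.0], 0.57)]
handle_grip [([304.0, 251.0], 0.65)]
pointer_tip [([307.0, 254.0], 0.93)]
mark_line [([315.0, 292.0], 0.7)]
end_stop [([278.0, 273.0], 0.7)]
groove_face [([283.0, 209.0], 0.97), ([217.0, 212.0], 0.96), ([316.0, 289.0], 0.92)]
seat [([278.0, 274.0], 0.96)]
0.9
```

View pics/scene0.png

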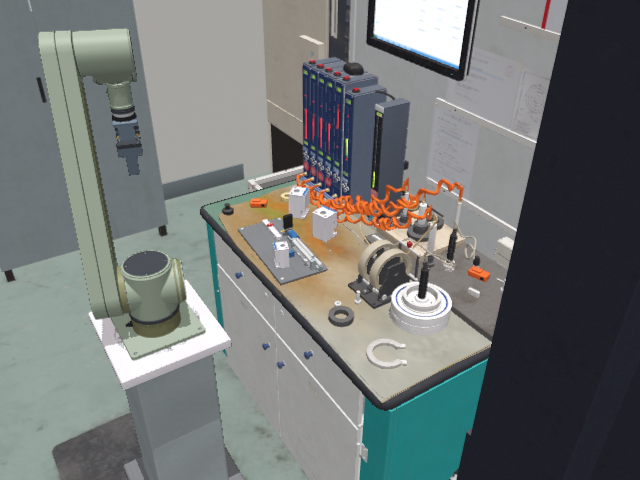

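View pics/top0.png

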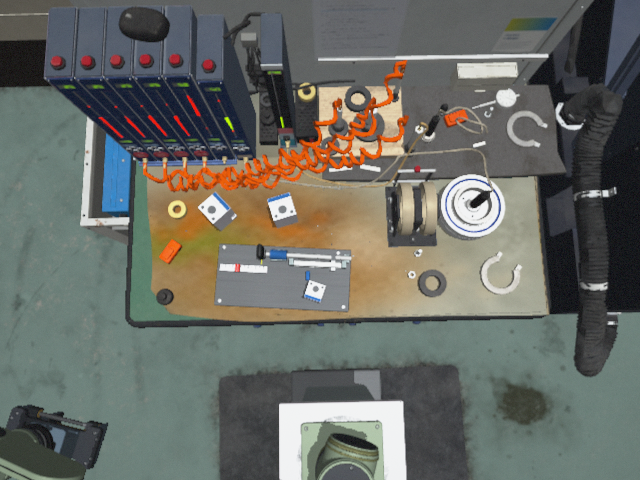

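The scene shows three white/aluminium blocks. In the top picture they are at (215,209), (280,207) and (315,290). The first two stand loose on the bench and look larger. The one at (315,290) is the smallest and stands on the fixture's dark plate, so it fits the description. I'll enlarge it and go close with the wrist camera.

```bash
python3 - <<'E'
from h import *
im=get_image("top"); save("crop1.png",im,(205,190,365,320),5)
c=[unproj(im,p,0.01) for p in [(218,245),(351,250),(349,311),(216,304)]]
print(np.round(c,3)); m=np.mean(c,0); print(m)
print(unproj(im,(315,288),.08),unproj(im,(261,250),.09))
print(get_tool_rot())
q=get_tool_rot()
reach([m[0]-0.03,m[1]-0.02,0.36],q)
im=get_image("wrist"); save("w1.png",im)
print({k:v for k,v in im.items() if k!="color"},get_tool_pos(),get_tool_rot(),get_t(),get_qpos())
for q in ["block_center","handle_grip","pointer_tip","mark_line","end_stop","groove_face","seat"]:
    r=look_for(im,q); print(q,[(np.round(a["point"]).tolist(),round(a["score"],2)) for a in r[:4]])
E
```

```text
[[ 0.561  0.317  0.01 ]
 [ 0.539 -0.038  0.01 ]
 [ 0.378 -0.028  0.01 ]
 [ 0.404  0.321  0.01 ]]
[0.47039434 0.14307629 0.01      ]
[0.43448147 0.0585939  0.08      ] [0.53201222 0.19185697 0.09      ]
[1.28551537e-01 9.91702828e-01 6.35634683e-05 6.74556196e-06]
{'vfov': 65.31134521653111, 'cx': 325.1228156869309, 'cy': 235.81023257779268, 'world_to_cam': array([[ 0.25392426,  0.96722296, -0.00148675, -0.2321753 ],
       [-0.93924029,  0.24621033, -0.23918226,  0.44499022],
       [-0.23097652,  0.0621306 ,  0.97097355, -0.43686746],
       [ 0.        ,  0.        ,  0.        ,  1.        ]]), 'shot': 4} [0.44025563 0.12377112 0.35962621] [ 1.27947793e-01  9.91780826e-01  6.63653551e-05 -3.88495059e-04] 2.9583 [ 2.48611008e-01  6.95747251e-02  1.52565485e+00  4.09500294e-04
  1.54703668e+00 -1.06559619e+00]
block_center [([374.0, 347.0], 0.98), ([276.0, 202.0], 0.94), ([490.0, 286.0], 0.93)]
handle_grip [([316.0, 262.0], 0.88), ([358.0, 211.0], 0.24)]
pointer_tip []
mark_line [([435.0, 210.0], 0.65)]
end_stop [([359.0, 210.0], 0.73), ([563.0, 209.0], 0.45)]
groove_face [([274.0, 200.0], 0.81), ([493.0, 283.0], 0.8), ([375.0, 350.0], 0.79)]
seat [([355.0, 208.0], 0.63), ([316.0, 262.0], 0.44)]
```

View pics/crop1.png

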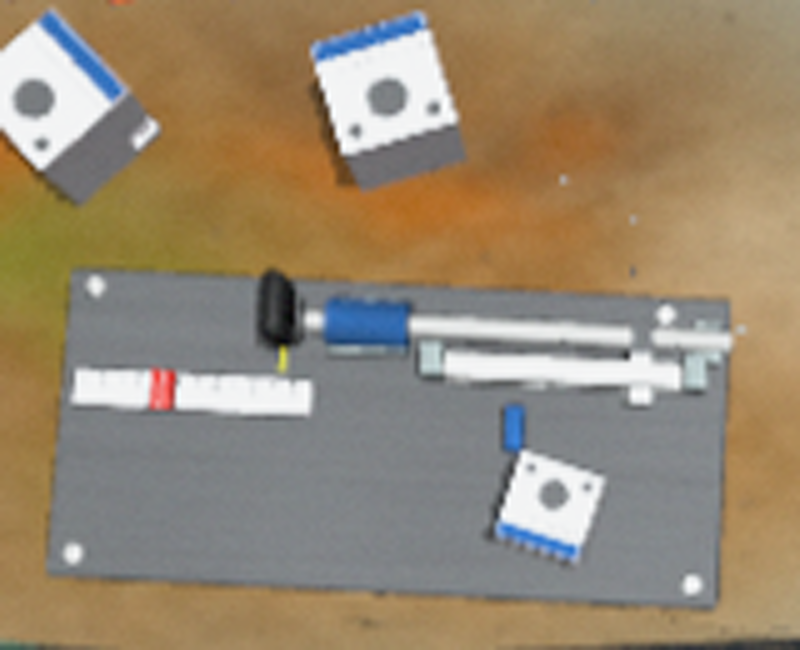

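View pics/w1.png

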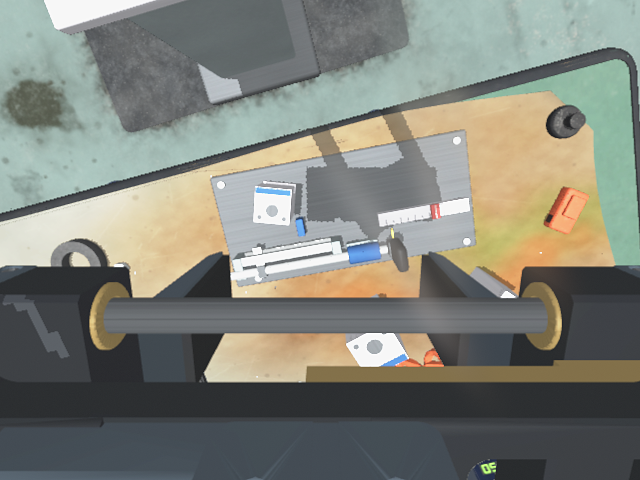

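The crop confirms it: the small block at top-picture (315,290) stands on the plate. Its blue band points towards the robot (fixture -x), which is a bigger turn than the text says. The bench blocks are clearly larger. The wrist view shows the same block at (274,203), the handle at (399,252), the pointer at (392,233) and the red mark at (435,211). Next is a closer view to see the faces and refine the poses.

```bash
cat >> h.py <<'E'
def down(a): return [float(np.cos(a/2)),float(np.sin(a/2)),0.,0.]
E
python3 - <<'E'
from h import *
reach([0.40,0.11,0.27],down(np.pi-0.05))
im=get_image("wrist"); np.save("w2.npy",im,allow_pickle=True); save("w2.png",im,None,1.25)
sc=get_image("scene"); np.save("sc.npy",sc,allow_pickle=True)
t=get_image("top"); np.save("t2.npy",t,allow_pickle=True)
print(get_tool_pos(),get_tool_rot(),get_t(),get_qpos())
for q in ["block_center","handle_grip","pointer_tip","mark_line","end_stop","groove_face","seat"]:
    r=look_for(im,q); print(q,[(np.round(a["point"]).tolist(),round(a["score"],2)) for a in r[:4]])
E
```

```text
[0.40220382 0.11057304 0.27207444] [2.53266194e-02 9.99676303e-01 6.49884124e-04 2.33026919e-03] 3.9417 [ 2.40693638e-01  2.78050801e-02  1.78434227e+00  2.97041814e-05
  1.32460699e+00 -1.27945105e+00]
block_center [([279.0, 236.0], 0.73), ([363.0, 362.0], 0.54)]
handle_grip [([412.0, 341.0], 0.94)]
pointer_tip [([411.0, 339.0], 0.86)]
mark_line []
end_stop [([363.0, 236.0], 0.9)]
groove_face [([279.0, 237.0], 0.76), ([361.0, 364.0], 0.54)]
seat [([362.0, 239.0], 0.93)]
```

View pics/w2.png

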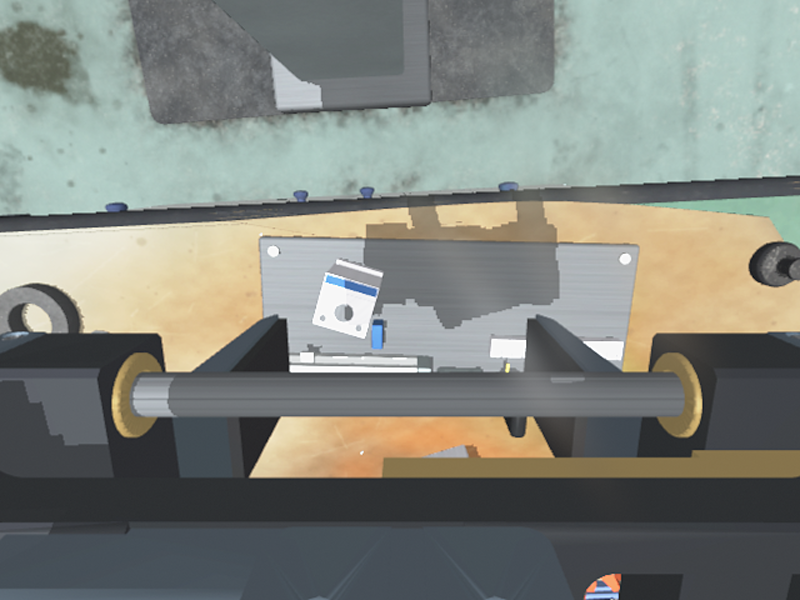

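The wrist view shows the block at (347,310) in the enlarged picture. Its banded -x face shows the groove's pale ledge, and the blue end stop is at (378,334). The gripper hides the fence, so I'll shift over for one clean, close view and fit the poses from that.

```bash
python3 - <<'E'
from h import *
reach([0.50,0.135,0.21],down(np.pi-0.05))
sleep(0.3)
im=get_image("wrist"); np.save("w3.npy",im,allow_pickle=True); save("w3.png",im,(130,60,530,360),2)
print(get_tool_pos(),get_t(),im["world_to_cam"].tolist())
for q in ["block_center","handle_grip","pointer_tip","mark_line","end_stop","groove_face","seat"]:
    r=look_for(im,q); print(q,[(np.round((np.array(a["point"])-[130,60])*2).tolist(),round(a["score"],2)) for a in r[:4]])
E
```

```text
[0.49969105 0.13492058 0.21100839] 5.1917 [[0.0499132809988651, 0.9987532715489794, -0.0007529609154668517, -0.16067477001061187], [-0.9692333186450882, 0.048256037087754736, -0.241367207616975, 0.5048646018346737], [-0.24102995334223296, 0.01277722406460545, 0.9704335650301085, -0.26778777372925183], [0.0, 0.0, 0.0, 1.0]]
block_center [([198.0, 165.0], 0.85), ([397.0, 579.0], 0.81)]
handle_grip [([299.0, 373.0], 0.66)]
pointer_tip [([299.0, 373.0], 0.61)]
mark_line [([651.0, 297.0], 0.74)]
end_stop [([430.0, 241.0], 0.79), ([986.0, 374.0], 0.7)]
groove_face [([206.0, 166.0], 0.86), ([404.0, 586.0], 0.55), ([306.0, 371.0], 0.19)]
seat [([430.0, 246.0], 0.92)]
```

View pics/w3.png

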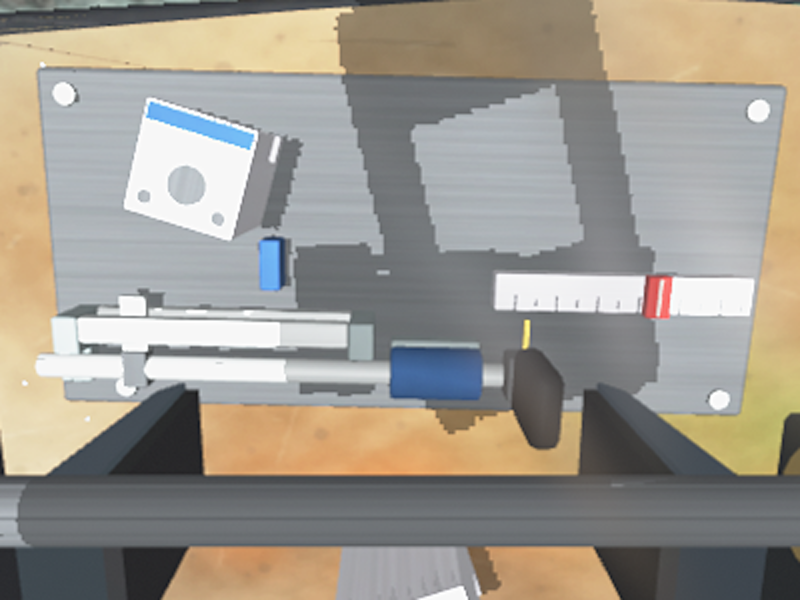

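The picture is clear. Block top corners are about (150,98), (258,130), (232,240) and (124,208), with the band on the upper side. The end stop is at (270,264), the pointer tip at (526,321) and the mark line at (657,316). I'll fit the fixture and block poses from these.

```bash
cat > fit.py <<'E'
from h import *
from scipy.optimize import least_squares
im=np.load("w3.npy",allow_pickle=True).item()
px=lambda x,y: np.array([130+(x+.5)/2-.5, 60+(y+.5)/2-.5])
def R(t): return np.array([[np.cos(t),-np.sin(t)],[np.sin(t),np.cos(t)]])
def fx(p,P): P=np.atleast_2d(P).astype(float)/1000; return np.c_[P[:,:2]@R(p[2]).T+p[:2],P[:,2]]
pl=[px(40,69),px(785,88),px(741,414),px(65,400)]
st=[px(260,239),px(260,290)]
def res(p):
    cx,cy=p[3]*1000,p[4]*1000
    P=[[cx-82.5,cy-177.5,10],[cx-82.5,cy+177.5,10],[cx+82.5,cy+177.5,10],[cx+82.5,cy-177.5,10],[-36,-33,30],[-12,-33,30]]
    return (proj(im,fx(p,P))-np.array(pl+st)).ravel()
s=least_squares(res,[.5,.14,-.04,-.02,0]); p=s.x
bt=np.array([px(150,98),px(258,130),px(232,240),px(124,208)])
# body frame: band (+x) edge corners first
def resb(b): 
    P=[[22,-22,80],[22,22,80],[-22,22,80],[-22,-22,80]]
    P=[P[1],P[0],P[3],P[2]]
    return (proj(im,fx(b,P))-bt).ravel()
sb=least_squares(resb,[.43,.06,3.]); b=sb.x
E
python3 - <<'E'
from fit import *
print("fixture",np.round(p,4),np.round(s.fun,1)); print("block",np.round(b,4),np.round(sb.fun,1),"rel yaw",b[2]-p[2])
rel=R(p[2]).T@(b[:2]-p[:2])*1000; print("block in fixture",rel)
for n,uv,z in [("pointer",px(526,321),.030),("mark",px(657,316),.031)]:
    print(n,R(p[2]).T@(unproj(im,uv,z)[:2]-p[:2])*1000)
c=cv2.resize(im["color"][60:360,130:530,::-1],None,fx=2,fy=2)
def draw(P,col,cl=True):
    uv=proj(im,fx(p,P)); uv=((uv-[130,60]+.5)*2-.5).astype(int); cv2.polylines(c,[uv],cl,col,1)
draw([[0,-127,44],[0,22,44]],(0,0,255),False); draw([[-36,-33,30],[-12,-33,30]],(0,255,255),False)
draw([[10,88,89],[44,88,89],[44,102,89],[10,102,89]],(0,255,0)); draw([[27,30,35],[27,-150,35]],(255,0,255),False)
draw([[27,30,42],[27,74,42]],(0,255,255),False)
draw([[-44,-77,10],[0,-77,10],[0,-33,10],[-44,-33,10]],(255,0,0))
cv2.imwrite("pics/fit.png",c)
E
```

```text
fixture [ 0.5011  0.1068 -0.0732 -0.0291  0.0371] [-3.2 -1.1  3.2 -1.3  1.1  2.4 -1.1  1.8 -0.2  0.   0.2 -0. ]
block [0.4305 0.0612 2.8001] [-1.  -0.8  0.7  0.4  0.2  0.3  0.2  0.2] rel yaw 2.873372259602852
block in fixture [-67.10038912 -50.65213736]
pointer [2.49722948e-02 9.38190625e+01]
mark [ -4.06754899 155.87005582]
```

View pics/fit.png

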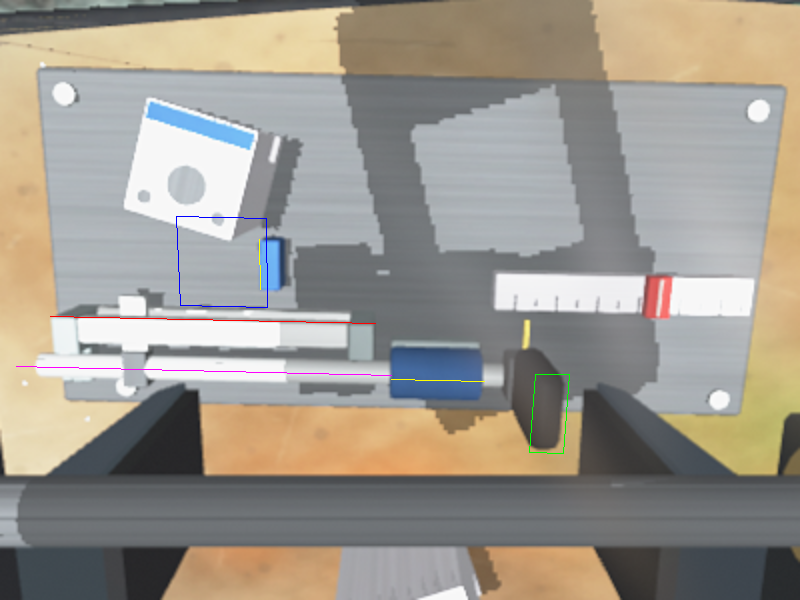

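The overlay matches the fence edge, end stop face, rod and handle top. The block is turned 2.87 rad relative to the seat, so I'll trust the picture over the text. Joint 6 can make that turn in one grasp.

```bash
python3 - <<'E'
from fit import *
uv=proj(im,fx(b,[[22,-22,35],[10,-22,19],[22,-22,19],[10,-22,35]])); print(((uv-[130,60])*2).round().tolist())
a=b[2]; af=p[2]
print(inverse_kinematics([b[0],b[1],.12],down(a)))
reach([b[0],b[1],.13],down(a)); sleep(.2)
move_linear([b[0],b[1],.050],vel=.1); sleep(.2)
print(get_tool_pos(),get_contact_force(),get_qpos())
grasp(); print("open",get_opening(),get_grip_force(),get_t())
move_linear([b[0],b[1],.115],vel=.12)
print(get_opening(),get_contact_force())
# rotate in two reaches at position, then over the seat
for f in (.5,1.): reach([b[0],b[1],.115],down(a+(af-a)*f))
q=down(af); tgt=fx(p,[[-28,-60,115]])[0]
reach(tgt,q)
print(get_tool_pos(),tgt,get_qpos(),get_opening(),get_t())
w=get_image("wrist"); save("held.png",w,None,1.25)
E
```

```text
[[276.0, 135.0], [275.0, 162.0], [281.0, 136.0], [269.0, 162.0]]
[ 1.14699430e-01  1.90897700e-01  2.00881834e+00 -4.44089210e-16
  9.41876618e-01 -1.11462792e+00]
[0.43092378 0.06120144 0.05052271] [-1.03424511  0.28262673 -0.47872095] [ 1.14666979e-01  2.87816311e-01  2.10107549e+00 -2.17865435e-05
  7.51407221e-01 -1.11464014e+00]
open 0.482464608451843 29.97655615210533 8.2583
0.48343302717616454 [-0.69566055 -0.22189552 -2.82668895]
[0.4703998  0.04868825 0.11502806] [0.4688157  0.04898806 0.115     ] [ 7.88190489e-02  2.52072298e-01  1.93843600e+00 -3.66127700e-06
  9.50040269e-01  1.72339809e+00] 0.48108593320757076 11.8167
```

View pics/held.png

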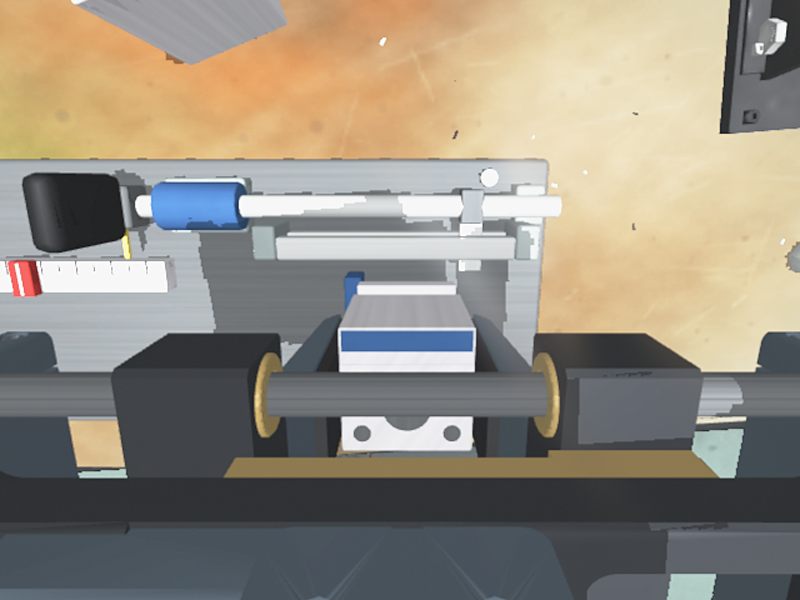

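The held block's blue band at (407,341) and the groove lip now face the fence at (390,245), and the end stop at (354,290) is to its left. Next I'll lower it and seat it by feel.

```bash
python3 - <<'E'
from fit import *
ex=np.r_[R(p[2])@[1,0],0]; ey=np.r_[R(p[2])@[0,1],0]
loc=lambda: np.round(R(p[2]).T@(get_tool_pos()[:2]-p[:2])*1000,2)
t=fx(p,[[-28,-60,0]])[0]
move_linear([t[0],t[1],.060],vel=.12)
sleep(.2)
print("down",move_linear([t[0],t[1],.0485],vel=.03,until_force=5),get_tool_pos(),get_contact_force())
P=np.array(get_tool_pos()); P[2]+=0.0005
print("x",move_linear(P+ex*.014,vel=.02,until_force=8),loc(),get_contact_force())
P=np.array(get_tool_pos())
print("y",move_linear(P+ey*.014,vel=.02,until_force=10),loc(),get_contact_force())
P=np.array(get_tool_pos())
print("x",move_linear(P+ex*.006,vel=.02,until_force=6),loc(),get_contact_force(),get_tool_pos(),get_t(),get_opening())
E
```

```text
down True [0.46899129 0.04915447 0.04978063] [0.32596435 0.78231003 4.23649484]
x True [-27.72 -59.82] [-0.68594043  0.70514039  4.2008144 ]
y True [-27.77 -56.72] [-0.07921584 -0.61293696  3.98378162]
x True [-27.65 -56.76] [-0.33915011  0.07819401  3.77794385] [0.46940287 0.05219551 0.04990947] 13.9667 0.4813930958910548
```

```bash
cat >> fit.py <<'E'
ex=np.r_[R(p[2])@[1,0],0]; ey=np.r_[R(p[2])@[0,1],0]
loc=lambda: np.round(R(p[2]).T@(get_tool_pos()[:2]-p[:2])*1000,2)
ff=lambda: np.round(np.r_[R(p[2]).T@get_contact_force()[:2],get_contact_force()[2]],1)
def step(d,n,h,lim):   # creep along d (unit) in n steps of h m, stop at lim N of resistance
    P=np.array(get_tool_pos()); f0=np.array(get_contact_force())@d
    for i in range(n):
        move_linear(P+d*h*(i+1),vel=.02); sleep(.05)
        f=np.array(get_contact_force())@d-f0
        if f<-lim: break
    print("step",i+1,round(f,1),loc(),ff(),get_t())
E
python3 - <<'E'
from fit import *
P=np.array(get_tool_pos()); move_linear(P+[0,0,.001],vel=.02); sleep(.1); print(loc(),ff())
step(ex,10,.001,6)
step(ey,8,.001,6)
E
```

```text
[-28.23 -56.75] [-1.  -0.1 -2.6]
step 10 -7.3 [-21.93 -56.84] [-8.4  1.4  3.9] 17.3167
step 1 -7.1 [-22.09 -56.62] [-2.6 -5.7 -0.5] 17.7083
```

```bash
python3 - <<'E'
from fit import *
step(ey,5,.001,7)
P=np.array(get_tool_pos()); print(P[2])
step(np.array([0,0,-1.]),4,.0005,3)
step(ex,4,.001,5)
w=get_image("wrist"); save("seat.png",w,(150,150,550,450),2)
E
```

```text
step 4 -11.2 [-22.12 -56.38] [ -2.1 -16.9   1.3] 18.9083
0.05018876320076435
step 2 -5.2 [-22.05 -56.67] [-4.4 -6.2  6.5] 19.6
step 3 -5.4 [-21.97 -56.69] [-9.9 -2.5  7.2] 20.5
```

View pics/seat.png

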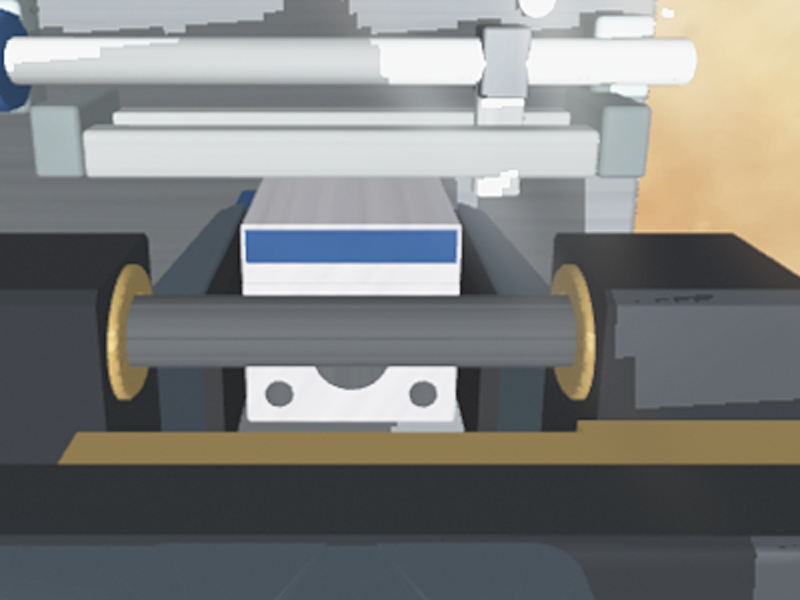

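The block stands between the fingers with its band towards the fence. It holds firm in both directions: 4 mm of commanded y gave 0.3 mm of motion at 17 N. It bears on the stop about 1.6 mm short of my fitted y, so I'll correct the fixture origin by that. Now I'll relax, release and check.

```bash
python3 - <<'E'
from fit import *
P=np.array(get_tool_pos()); move_linear(P+ex*.0006+ey*.0005,vel=.02); sleep(.1); print(loc(),ff())
let_go(); sleep(.1); print(loc(),ff(),get_opening())
P=np.array(get_tool_pos()); move_linear([P[0],P[1],.135],vel=.15)
reach([*fx(p,[[-10,10,0]])[0][:2],.21],down(np.pi+p[2])); sleep(.2)
im=get_image("wrist"); np.save("w4.npy",im,allow_pickle=True); save("after.png",im,(130,60,530,360),2)
print(get_t(),get_qpos())
for q in ["pointer_tip","mark_line","handle_grip"]:
    r=look_for(im,q); print(q,[(np.round((np.array(a["point"])-[130,60])*2).tolist(),round(a["score"],2)) for a in r[:3]])
E
```

```text
[-22.04 -56.62] [-3.  -3.7  2.5]
[-21.37 -56.21] [-0.2 -0.4  0.1] 1.000666331472418
25.3833 [ 2.11646764e-01  2.13388483e-01  1.72406639e+00 -4.16486627e-05
  1.20412650e+00 -1.28578724e+00]
pointer_tip [([333.0, 392.0], 0.82)]
mark_line [([693.0, 302.0], 0.52)]
handle_grip [([334.0, 384.0], 0.86)]
```

View pics/after.png

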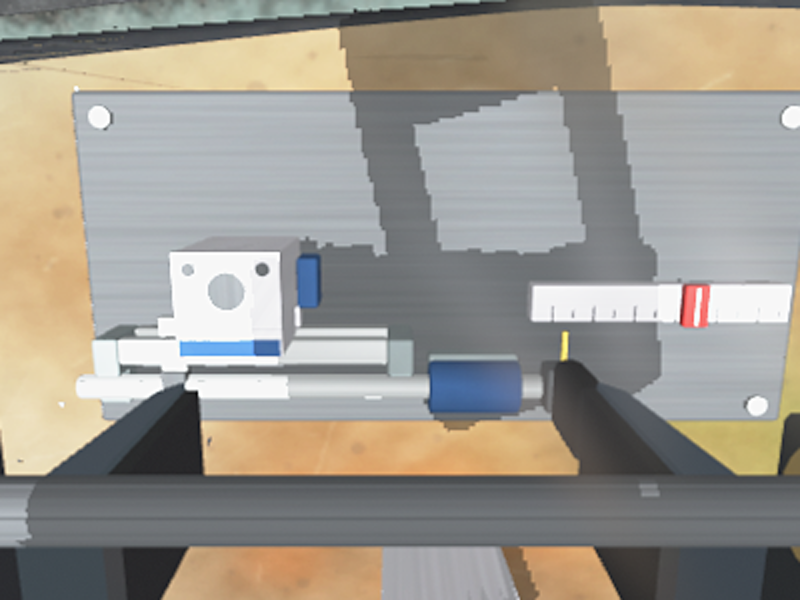

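The block sits parallel against the fence with its band at (230,348), tight on the stop at (309,280). The pointer tip is at about (565,333) and the white line at about (697,325). I'll re-measure the travel, then grip the handle.

```bash
python3 - <<'E'
from fit import *
w=np.load("w4.npy",allow_pickle=True).item()
A=[R(p[2]).T@(unproj(w,px(*uv),z)[:2]-p[:2])*1000 for uv,z in [((565,333),.030),((697,326),.031)]]; print(A,A[1][1]-A[0][1])
tp=np.array(get_tool_pos())
print("visible at",proj(w,tp-ex*.027+[0,0,-.02]), proj(w,tp-ex*.033+[0,0,-.02]))
h=fx(p,[[27,93.5,0]])[0]; q=down(np.pi+p[2])
reach([h[0],h[1],.13],q); sleep(.2)
f=move_linear([h[0],h[1],.052],vel=.1,until_force=12); print("hit",f,get_tool_pos(),ff())
if not f:
    grasp(); print(get_opening(),get_grip_force(),loc(),ff(),get_t())
E
```

```text
[array([ 0.33932247, 94.32133946]), array([ -3.30631948, 156.74817718])] 62.426837714806325
visible at [[322.99847753 222.13446667]] [[322.98161305 210.73323306]]
hit False [0.53544386 0.1982341  0.05259881] [1.4 0.6 0.4]
0.1509655459749208 30.000035762786865 [26.99 93.23] [ 0.  -1.5 -0.3] 28.3833
```

The handle is gripped (13.7 mm). I'll pull most of the way and look.

```bash
cat > see.py <<'E'
from fit import *
def see(n):
    w=get_image("wrist"); c=w["color"].astype(int); r,g,b_=c[...,0],c[...,1],c[...,2]
    np.save(n+".npy",w,allow_pickle=True)
    print("tool",loc(),ff(),get_opening(),get_t())
    uv=proj(w,fx(p,[[0,loc()[1],30]]))[0]; print("expect pointer",uv)
    x0=int(np.clip(uv[0]-66,0,440)); y0=int(np.clip(uv[1]-75,0,330)); print("crop",x0,y0)
    save(n+".png",w,(x0,y0,x0+200,y0+150),4)
E
python3 - <<'E'
from see import *
P=np.array(get_tool_pos()); move_linear(P+ey*.030,vel=.05); print(loc(),ff(),get_opening())
move_linear(P+ey*.061,vel=.05); sleep(.3)
see("pull1")
E
```

```text
[ 26.99 122.38] [ 0.8 -5.5  0.1] 0.15140234187534107
tool [ 26.98 152.66] [ 1.  -6.8  2.2] 0.15186281624395565 30.2417
expect pointer [323.11939757 221.36003761]
crop 257 146
```

View pics/pull1.png

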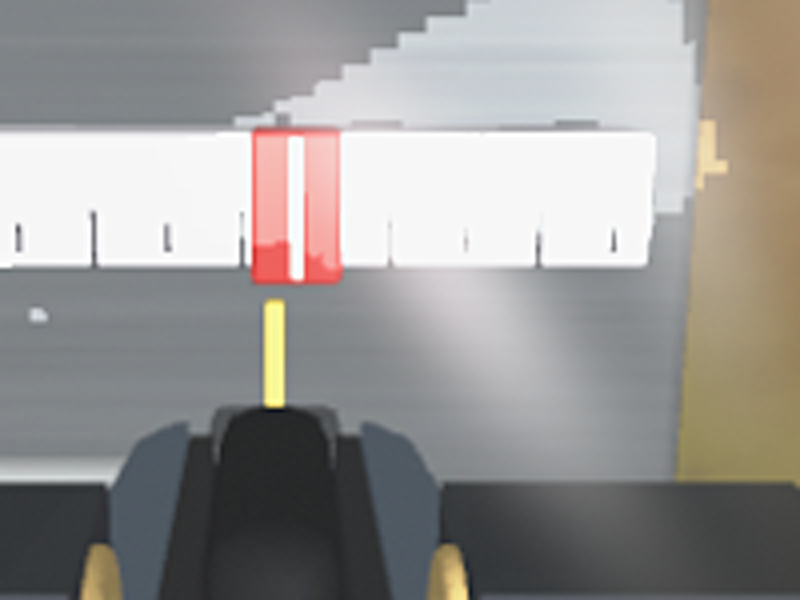

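The pointer tip is at column 274 and the white line at 296.5. The red mark's 88 px is 12 mm, so there is about 3.1 mm still to pull. I'll correct and verify by colour detection.

```bash
cat > off.py <<'E'
from see import *
def off(w):
    c=w["color"][146:296,257:457].astype(int); r,g,b_=c[...,0],c[...,1],c[...,2]
    yel=(r>150)&(g>150)&(r-b_>70)&(g-b_>60); yel[:70]=0; yel[102:]=0; yel[:,110:]=0
    red=(r-g>60)&(r-b_>60)&(abs(g-b_)<50); red[:30]=0; red[72:]=0
    u=np.where(yel)[1].mean(); rr=np.where(red)[1]; lo,hi=np.percentile(rr,[1,99])
    sub=c[55:70,int(lo)+3:int(hi)-2].astype(float)[...,1].mean(0); wt=np.clip(sub-np.median(sub)-15,0,None); l=(np.arange(len(wt))+int(lo)+3)@wt/wt.sum()
    s=(hi-lo+1)/12; print("yellow",u,yel.sum(),"red",lo,hi,"line",l,"mm",(l-u)/s); return (l-u)/s
E
python3 - <<'E'
from off import *
d=off(np.load("pull1.npy",allow_pickle=True).item())
P=np.array(get_tool_pos()); lag=.00157
move_linear(P+ey*(lag+.0031),vel=.03); sleep(.3); print(loc(),ff(),get_opening(),get_t())
w=get_image("wrist"); print(off(w)); save("pull2.png",w,(257,146,457,296),4)
E
```

```text
yellow 68.03007518796993 133 red 63.0 84.0 line 73.69656565656565 mm 3.090812982870396
[ 26.98 155.66] [ 0.8 -8.8  2.4] 0.15196844730096368 30.7917
yellow 68.03007518796993 133 red 57.0 79.0 line 67.66705705203279 mm -0.1894007665758987
-0.1894007665758987
```

View pics/pull2.png

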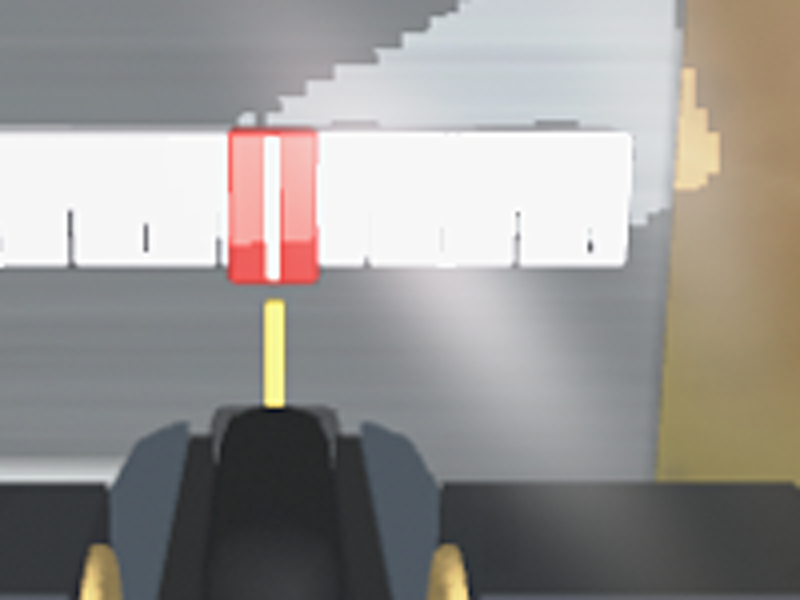

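The pointer (column 274) is in line with the white line (column 273), within 0.2 mm. I'll do a numeric check that the block is still seated and the slide holds, then hand in.

```bash
python3 - <<'E'
from off import *
t=get_image("top"); a,b2=[r for r in [look_for(t,"block_center")] ][0],None
e=proj(t,fx(p,[[-22,-56.6,45],[-22,-56.6,80]])); print("expect",e.round(1).tolist(),[np.round(x["point"]).tolist() for x in a])
off(get_image("wrist")); print(loc(),ff(),get_grip_force(),get_t())
print(job_done())
E
```

```text
expect [[317.6, 273.2], [317.3, 271.8]] [[282.0, 209.0], [312.0, 274.0], [165.0, 296.0]]
yellow 68.03007518796993 133 red 57.0 79.0 line 67.66778467214489 mm -0.18902113869132395
[ 26.99 155.67] [ 0.8 -8.2  1.3] 30.00912219285965 30.9917
the job is handed in; nothing more can be done
None
```

The job is handed in at 31 s of 48: the block sits with its grooved face on the fence and its side on the end stop, and the gripped slide is held within about 0.2 mm of the mark, but I viewed 12 pictures, two over the limit of 10.

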